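# Load the slide-box dryer

## Task

Load the slide box into the dryer: pull the dryer's lock knob straight out until it clicks into its out position, slide the carriage fully out by its upright fin, then take the slide box from the pocket tray and set it down, level and released, in the carriage's shallow pocket, long side along the pocket. Slide the carriage fully home under the hood with the box on it and push the knob fully in to lock it. Keep the box level throughout, leave the capped tube in its tray pocket and do not disturb the glass beaker.

Things in the scene. Friction and masses are not known exactly. Their poses are not given: they have to be found in the camera images.
- dryer: Slide-box dryer, fixed: white base plate 110 mm (x) by 335 mm (y from -174 to +161), 8 mm thick, with a 66 mm high white hood with clear roof window over its +y half (y 0 to 162, x -55 to 55), open at y = 0. Origin on the bench under the middle of the hood's open end. x points to the dryer's back (away from the knob), y from the load side into the hood, z up.
- dryer_knob (a joint): Lock knob: 0 = in (carriage locked), 0.025 m = out at its detent (carriage free); being pulled it moves straight along the dryer's -x. A sprung detent snaps it to the nearer end from mid-travel: about 6 N starts it, less after; both ends held with about 4 N. Its pin enters a notch in the carriage, so with the carriage not home it stops 10 mm short of in.
- knob_head (a point): Centre of the knob's black round head, on its axis, 42 mm above the bench. Head 36 mm in diameter, 26 mm long along the dryer's x (13 mm either side of this point), in front of the hood; gap between head and hood face 15 mm when in, 40 mm when out. Can be pinched from above across the dryer's y. Axes as the dryer's.
- dryer_carriage (a joint): Carriage: 0 = home under the hood, 0.110 m = fully out on the load side, along the dryer's -y; firm stops at both ends. Sliding takes about 2 N and it stays where it is left.
- carriage_fin (a point): Grip point of the carriage's black upright fin, 48 mm above the bench. Fin 12 mm thick along the dryer's y, 34 mm wide along x, from 20 to 66 mm above the bench; with the carriage home it stands 45 mm outside the hood. Can be pinched from above across the dryer's y. Travels with the carriage. Axes as the dryer's.
- carriage_pocket (a point): Centre of the floor of the carriage's shallow pocket, 20 mm above the bench: 43 mm (dryer's x) by 98 mm (y) inside, rim 6 mm high, 4 mm thick. Travels with the carriage, 100 mm from the fin towards the hood; its centre is 55 mm outside the hood with the carriage fully out, 55 mm inside when home. Axes as the dryer's.
- tray: Grey pocket tray, fixed: 130 mm (x) by 146 mm (y), walls 16 mm high, 5 mm thick, floor 5 mm above the bench; one divider makes two pockets, centred 32 mm either way along x from the middle, each long along y. Origin on the bench under its middle. Slide box in one pocket, tube in the other; which is which varies.
- slide_box_center (a point): Centre (half-way up) of the slide box: closed, flat-topped, 33 mm (its x) by 86 mm (its y) by 31 mm high, about 90 g, lying in one tray pocket with its long side along the pocket. Either way round will do. Axes are the box's own, z up.
- tube_15_center (a point): Centre of the capped conical tube, 19 mm in diameter and 111 mm long along its y, lying in the tray's other pocket. Stays where it is.
- beaker_1_center (a point): Centre of the empty glass beaker, 58 mm in diameter, 71 mm high, standing behind the work. Stays where it is.
Not all that is in view belongs to the job. There is more than one size of the tray; the one meant has the size given above. Of the things that look like the part that bears slide_box_center, the smaller one is meant.

How it is judged:
By the outcome, as a careful person would: the job done as asked, in the order asked, and still so for the second after the job is handed in, with the robot touching nothing.
It also fails if it takes over 67 s, if anything falls off the work surface, if the arm or the gripper's body presses on something with over 40 N, if the wrist force passes 120 N, or if a joint passes its speed limit or range.

## Robot

A 6-joint arm with a two-finger parallel gripper is mounted at the origin on a cart in front of the work surface, level with it; the furniture and walls round the work are solid. World frame = base frame: x ahead of the robot, y to its left, z up, the work surface at z = 0. Lengths are in m, angles in degrees, forces in N, time in s.
With the tool pointing down it reaches from about 0.4 to 0.825 m from the base axis. Payload 7 kg.
Tool frame: the origin (TCP) lies midway between the tips of the shut fingers; the grasp point (between the pads) lies 19 mm behind it; z points along the fingers, y is the direction in which the jaws open and shut (so a half turn about z gives the same grasp; the last joint's range is limited). The gripper opens to 88 mm and grips with 3 to 60 N. Pads are 19 mm wide; open, the fingers measure 130 mm over their backs; the gripper's body (78 mm by 193 mm) begins 47 mm behind the grasp point.
Start: joints at [84.746, 20.546, 0.682, 0, -70.136, -16.507], TCP at [0.25, 0.627, 0.227] pointing down, gripper open.
Joint ranges: [-176.03, 176.03], [-82.01, 121.73], [-58.28, 71.71], [-173.87, 95.51], [-174.79, -0.11], [-173.66, 173.66]. Speed limits (degrees/s): [136.94, 136.94, 172.46, 180, 180, 180].

## Interface

Orientations are given as a 3x3 rotation matrix whose columns are the frame's x, y, z axes.
In Python, from cell import robot, viewer gives the robot as it stands.
- The arm moves only by the tool move_arm, never from a script. Its argument "rows" is a list that holds one entry, the list of rows, each a list of 7 numbers: the shift along the tool's x, y, z in mm, then the turn, a rotation vector about the tool's x, y, z in degrees, then the closure, from 0 (fully open) to 1 (shut). A call has 1 to 8 rows; each row shifts and turns the commanded pose from where the row before left it, along the tool's axes as they then stand; what a row does not reach is not made up. A row lasts 1/8 s, in which the tool goes at most 62.5 mm and 10.7 degrees, less where a joint would pass 70% of its speed; a pose out of reach is approached as far as the arm can. A call with a gripper value outside its range is refused whole. The fingers move at their own pace and stop on an object; the grip force is fixed at half the most. Time passes only in rows, so rows that do not move let the fingers close. It gives the time, the measured TCP pose, the force and the opening at its end, in the units of the state.
- robot.sense(): the state, without advancing time (a new reading comes with each control period).
- viewer.camera(name): name is "scene" or "top" or "wrist"; returns a dict with "image" (420x560x3 uint8, red, green, blue), "range_z" (420x560 float32, m along the optical axis (not along the pixel's ray), 0 where there is no reading), "K" (3x3 intrinsics, pixels), "R" (3x3) and "t" (3): a world point X has camera coordinates R X + t. Camera axes: x right, y down, z forward; pixel columns grow to the right and rows downward; lengths in m; the calibration is good to about 2 mm. A picture is of the moment at which its call begins.
- robot.finish_job(): hands the job in, once; it reports no verdict.
Trained networks look in a picture, given as the dict that the camera call returned (one of the last four; its "shot" number tells which), for a name from the list of things; names that differ only in an ending like _2 or _b are one class to them, and where a whole thing is asked for, a point or a joint stands for the part that bears it (a point fixed in the world has none). Each returns a list of dicts, best first, with "p" (0 to 1); they miss things now and then, are a little off and sometimes report something else, mostly with a low value. They report only what shows in the picture. A call takes as long as a camera call. They do not tell look-alikes from the thing itself.
- viewer.masks_of(query, picture): "mask" (420x560 bool, what is visible of it) and "extent" ([left, top, right, bottom] in pixels, round what is visible of it).
The state is a dict: "time": time; "joints": joint angles; "joint_vel": joint speeds; "joint_efforts": joint torques, N m; "ee_pos": TCP position; "tcp_rot": TCP orientation; "ft_force": force on the tool from outside, world axes, zero at the start; "torque": the same for the moment, N m; "finger_gap": opening from 0.0 (shut) to 1.0 (fully open).
Only numpy, scipy, OpenCV 4.12 (cv2) and the standard library are available. Lean on these libraries where they do the work, as an engineer would, in place of code of your own. Each camera call takes 0.05 s, during which the arm holds its last target. There are 200 camera calls.

## Working session

There is one attempt and no reset: what is moved stays moved. The work goes in short steps, Python scripts to look and compute and a tool call to move; the robot and the scene stay as the last step left them, time stands still between calls to the robot, and variables do not carry over. Pictures are saved under pics/ and viewed, about 8 in all and at most 12, crops included, and the job is handed in when it is done.

Besides the shell and the picture viewer there is one more tool, called after "Request:" as name(argument=value, ...) on one line, values as JSON. move_arm: Moves the arm, as the interface text tells. Its arguments: {"type":"object","properties":{"rows":{"type":"array"}},"required":["rows"]}

```bash
mkdir -p pics
cat > h.py <<'E'
import numpy as np, cv2
from cell import robot, viewer
def cloud(c):
    z=c["range_z"]; v,u=np.mgrid[0:420,0:560]; K=c["K"]
    P=np.stack([(u-K[0,2])*z/K[0,0],(v-K[1,2])*z/K[1,1],z],-1)
    W=(P-c["t"])@c["R"]; W[z==0]=np.nan
    return W
def save(c,n,crop=None,s=1):
    im=c["image"][...,::-1]
    if crop: im=im[crop[1]:crop[3],crop[0]:crop[2]]
    cv2.imwrite(f"pics/{n}.png",cv2.resize(im,None,fx=s,fy=s,interpolation=cv2.INTER_CUBIC))
E
python3 - <<'E'
from h import *
c=viewer.camera("top"); save(c,"top1",s=1.4); W=cloud(c)
for q in ["dryer","knob_head","carriage_fin","carriage_pocket","tray","slide_box_center","tube_15_center","beaker_1_center"]:
    for m in viewer.masks_of(q,c)[:4]:
        M=m["mask"]; P=W[M]; P=P[~np.isnan(P[:,0])]
        if len(P)==0: continue
        top=P[P[:,2]>np.percentile(P[:,2],90)-0.006]
        r=cv2.minAreaRect((top[:,:2]*1000).astype(np.float32))
        print(q,round(m["p"],2),m["extent"],M.sum(),np.round(np.median(P,0),3),"z",np.round(np.percentile(P[:,2],[5,50,95]),3),[np.round(x,1) for x in r])
print(robot.sense())
E
```

```text
dryer 0.69 [114.5, 196.7, 224.8, 242.7] 3775 [0.543 0.162 0.046] z [0.003 0.046 0.069] [array([527.4, 209.6]), array([146.6, 212.9]), np.float64(2.1)]
carriage_fin 0.57 [163.4, 204.3, 183.1, 230.9] 497 [0.547 0.13  0.02 ] z [0.013 0.02  0.062] [array([551.1, 109.5]), array([12.9, 35.3]), np.float64(88.9)]
carriage_pocket 0.73 [166.1, 201.8, 182.7, 229.3] 519 [0.548 0.13  0.02 ] z [0.011 0.02  0.063] [array([559. , 126.5]), array([61. , 31.4]), np.float64(64.0)]
tray 0.92 [276.2, 218.6, 325.9, 263.4] 1313 [ 0.446 -0.285  0.006] z [-0.002  0.006  0.018] [array([ 451.7, -287. ]), array([130.7, 145.7]), np.float64(3.8)]
slide_box_center 0.91 [395.5, 232.6, 438.0, 268.1] 708 [ 0.403 -0.653  0.041] z [0.001 0.041 0.048] [array([ 405.7, -653.9]), array([121.7,  48.7]), np.float64(42.9)]
slide_box_center 0.79 [290.9, 220.1, 318.0, 240.4] 330 [ 0.481 -0.288  0.033] z [0.006 0.033 0.04 ] [array([ 483.1, -289.5]), array([33. , 85.7]), np.float64(7.6)]
slide_box_center 0.58 [162.4, 201.1, 182.9, 230.8] 485 [0.547 0.13  0.02 ] z [0.013 0.02  0.062] [array([551.1, 109.5]), array([12.9, 35.3]), np.
[... 588 characters left out ...]
1.37246485e-03,
       -7.01349064e+01, -1.65067373e+01]), 'joint_vel': array([ 0.12697946, -0.01764389,  0.03002156, -0.07554066,  0.08399392,
        0.006249  ]), 'joint_efforts': array([ 5.23979288e-04, -5.81720459e+01,  2.92995536e+01,  6.99552566e+00,
        1.14546643e-02, -4.53261646e-05]), 'ee_pos': array([0.25021171, 0.62685549, 0.22649562]), 'tcp_rot': array([[ 9.28755922e-01, -3.70691835e-01, -3.20247919e-05],
       [-3.70691837e-01, -9.28755916e-01, -1.02291125e-04],
       [ 8.17526986e-06,  1.06874817e-04, -9.99999994e-01]]), 'ft_force': array([ 0.31516191, -0.12852669,  0.44296801]), 'torque': array([-0.06568499,  0.03257435,  0.02275379]), 'finger_gap': 0.9974045531344965}
```

View pics/top1.png

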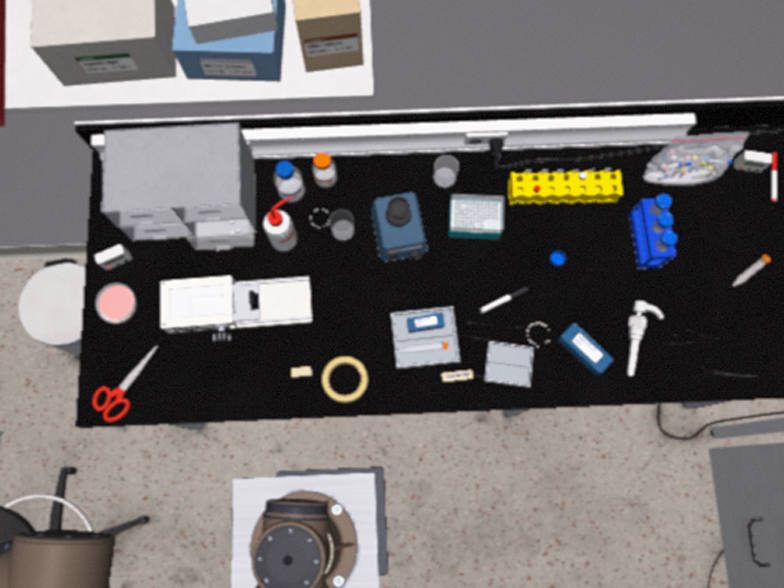

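Run:
```python
from h import *
c=viewer.camera("top"); W=cloud(c); save(c,"crop",(100,185,340,280),3.3)
X,Y,Z=np.moveaxis(W,-1,0)
def rect(n,m):
    P=(W[m][:,:2]*1000).astype(np.float32); r=cv2.minAreaRect(P); print(n,len(P),[np.round(x,1) for x in r])
reg=(X>.40)&(X<.66)&(Y>-.05)&(Y<.36)
rect("hood",reg&(Z>.058)&(Z<.075)&(Y>.14)&(X>.46))
rect("plate+",reg&(Z>.005)&(X>.485))
rect("fin",reg&(Z>.058)&(Z<.075)&(Y<.13)&(X>.46))
k=reg&(X<.495)&(Z>.02); rect("knob",k)
print(np.round(W[k][::5],3)[:40])
rect("box",(abs(X-.483)<.06)&(abs(Y+.289)<.07)&(Z>.027))
t=(abs(X-.45)<.1)&(abs(Y+.287)<.1)&(Z>.010)
rect("tray",t)
print("R",c["R"],"t",c["t"], "K",c["K"][0])
```

```text
hood 1621 [array([530.6, 234.5]), array([141.9, 164.6]), np.float64(2.6)]
plate+ 3538 [array([573. , 154.1]), array([174.7, 407. ]), np.float64(0.2)]
fin 43 [array([550.2, 108.7]), array([31.9, 13.1]), np.float64(0.1)]
knob 326 [array([472.8, 232.9]), array([162.6,  44.5]), np.float64(89.9)]
[[0.495 0.255 0.073]
 [0.494 0.206 0.068]
 [0.494 0.187 0.066]
 [0.494 0.172 0.06 ]
 [0.495 0.298 0.066]
 [0.495 0.282 0.065]
 [0.492 0.262 0.071]
 [0.493 0.248 0.064]
 [0.492 0.23  0.069]
 [0.491 0.215 0.069]
 [0.493 0.202 0.057]
 [0.493 0.186 0.056]
 [0.494 0.172 0.046]
 [0.493 0.156 0.048]
 [0.491 0.3   0.069]
 [0.491 0.285 0.066]
 [0.49  0.269 0.067]
 [0.489 0.252 0.071]
 [0.49  0.238 0.064]
 [0.49  0.223 0.061]
 [0.492 0.211 0.046]
 [0.491 0.194 0.047]
 [0.489 0.177 0.054]
 [0.494 0.166 0.028]
 [0.489 0.308 0.063]
 [0.489 0.293 0.061]
 [0.489 0.278 0.058]
 [0.49  0.264 0.05 ]
 [0.49  0.249 0.046]
 [0.49  0.234 0.044]
 [0.492 0.22  0.033]
 [0.492 0.205 0.028]
 [0.488 0.185 0.047]
 [0.489 0.171 0.036]
 [0.488 0.299 0.052]
 [0.488 0.284 0.048]
 [0.489 0.27  0.04 ]
 [0.49  0.256 0.034]
 [0.49  0.24  0.032]
 [0.49  0.213 0.022]]
box 270 [array([ 462.4, -291.8]), array([77.5, 86. ]), np.float64(6.5)]
tray 841 [array([ 443.8, -287.5]), array([196., 159.]), np.float64(87.9)]
R [[-0.04063247 -0.99915519  0.00615637]
 [-0.96913526  0.03791071 -0.24359727]
 [ 0.24315809 -0.01586432 -0.96985693]] t [-0.19087289  0.56171302  1.60525655] K [521.54053619   0.         278.97542741]
```

View pics/crop.png

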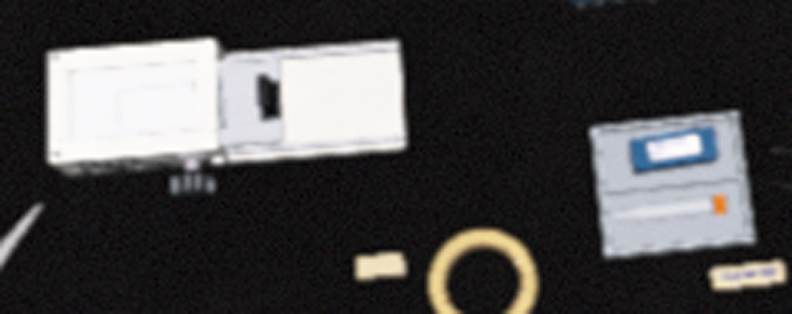

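Request:
move_arm(rows=[[[43,41,-3,0,0,0,0],[43,41,-3,0,0,0,0],[43,41,-3,0,0,0,0],[43,41,-3,0,0,0,0],[43,41,-3,0,0,0,0],[43,41,-3,0,0,0,0],[43,41,-3,0,0,0,0],[43,41,-3,0,0,0,0]]])

```text
time: 1.5
ee_pos: [0.4486, 0.193, 0.2512]
tcp_rot: [[0.929, -0.37, 0.001], [-0.37, -0.929, 0.001], [0.001, -0.001, -1.0]]
ft_force: [0.4, 0.3, 0.1]
finger_gap: 0.996
```

Request:
move_arm(rows=[[[0,0,0,0,0,-10,0],[0,0,0,0,0,-10,0],[0,0,0,0,0,-1.8,0],[0,0,0,0,0,0,0]]])

```text
time: 2.0
ee_pos: [0.4481, 0.1948, 0.2506]
tcp_rot: [[1.0, -0.002, 0.0], [-0.002, -1.0, 0.0], [0.0, -0.0, -1.0]]
ft_force: [0.3, -0.4, 0.6]
finger_gap: 1.0
```

Run:
```python
from h import *
c=viewer.camera("wrist"); save(c,"w1",s=1.4); W=cloud(c)
s=robot.sense(); print(s["ee_pos"],s["tcp_rot"].round(3),s["time"])
print("cam",(-c["R"].T@c["t"]).round(3),c["R"].round(3).tolist())
for q in ["knob_head","carriage_fin","dryer"]:
    for m in viewer.masks_of(q,c)[:2]:
        P=W[m["mask"]];P=P[~np.isnan(P[:,0])]
        print(q,m["p"],m["extent"],np.median(P,0).round(3),np.percentile(P,[3,97],axis=0).round(3).tolist())
```

```text
[0.44804629 0.19492444 0.25059392] [[ 1.    -0.002  0.   ]
 [-0.002 -1.     0.   ]
 [ 0.    -0.    -1.   ]] 2.05
cam [0.514 0.194 0.409] [[-0.001, -1.0, -0.0], [-0.969, 0.001, 0.245], [-0.245, 0.001, -0.969]]
knob_head 0.84 [278.7, 150.5, 314.6, 191.0] [0.468 0.179 0.056] [[0.454, 0.162, 0.043], [0.486, 0.195, 0.061]]
carriage_fin 0.55 [327.5, 42.6, 384.9, 133.2] [0.552 0.12  0.021] [[0.512, 0.1, 0.019], [0.591, 0.145, 0.067]]
dryer 0.59 [145.3, 20.2, 489.2, 189.3] [0.551 0.173 0.064] [[0.491, -0.009, 0.007], [0.601, 0.304, 0.068]]
```

View pics/w1.png

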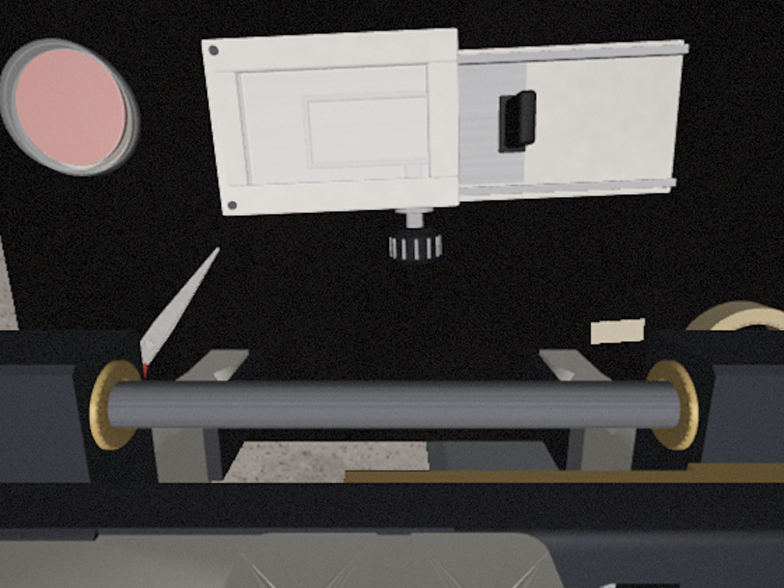

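The picture shows the hood at (330,120), knob at (415,245), fin at (518,118); the carriage is home. Next I refine the dryer's yaw and the knob and fin positions.

Run:
```python
from h import *
c=viewer.camera("wrist"); W=cloud(c); X,Y,Z=np.moveaxis(W,-1,0)
def rect(n,m):
    m=cv2.morphologyEx(m.astype(np.uint8),cv2.MORPH_OPEN,np.ones((3,3)))>0
    P=(W[m][:,:2]*1000).astype(np.float32); r=cv2.minAreaRect(P); print(n,len(P),[np.round(x,1) for x in r], np.percentile(W[m],[1,50,99],axis=0).round(4).tolist())
rect("hood",(Z>.06)&(Z<.072)&(Y>.14)&(Y<.36)&(X>.485)&(X<.64))
rect("fin",(Z>.06)&(Z<.072)&(Y<.135)&(Y>.05)&(X>.5)&(X<.6))
k=(Z>.035)&(Z<.072)&(X<.484)&(X>.43)&(Y>.14)&(Y<.23); rect("knob",k)
kt=k&(Z>.055); print("knobtop",W[kt].mean(0))
# hood edges
for y in (.17,.2,.23,.26,.29):
    s=(abs(Y-y)<.004)&(Z>.055)&(Z<.072)&(X>.485); print(y,X[s].min().round(4),X[s].max().round(4))
for x in (.51,.53,.55,.57,.59):
    s=(abs(X-x)<.003)&(Z>.055)&(Z<.072)&(Y>.14); print(x,Y[s].min().round(4),Y[s].max().round(4))
```

```text
hood 22248 [array([546.6, 232.8]), array([110.1, 162.5]), np.float64(2.3)] [[0.4922, 0.1537, 0.063], [0.5498, 0.2325, 0.0655], [0.6007, 0.3115, 0.0681]]
fin 525 [array([551.5, 106.8]), array([33.2, 12.6]), np.float64(1.9)] [[0.5351, 0.101, 0.0615], [0.5515, 0.108, 0.066], [0.5677, 0.1131, 0.0681]]
knob 968 [array([468. , 178.5]), array([30.5, 37.6]), np.float64(2.1)] [[0.4532, 0.1599, 0.0425], [0.4674, 0.1791, 0.0563], [0.4829, 0.1969, 0.0615]]
knobtop [0.46555253 0.17850879 0.05848676]
0.17 0.4915 0.6038
0.2 0.493 0.6021
0.23 0.4921 0.6014
0.26 0.4895 0.6
0.29 0.4886 0.599
0.51 0.1503 0.312
0.53 0.1509 0.313
0.55 0.1527 0.3137
0.57 0.1534 0.3146
0.59 0.1539 0.3158
```

Request:
move_arm(rows=[[[18,16.5,45,0,0,-2.2,0],[0,0,50,0,0,0,0],[0,0,50,0,0,0,0],[0,0,45,0,0,0,0],[0,0,25,0,0,0,0],[0,0,12,0,0,0,0],[0,0,0,0,0,0,0]]])

```text
time: 3.12
ee_pos: [0.4661, 0.1782, 0.0233]
tcp_rot: [[0.999, 0.039, -0.001], [0.039, -0.999, -0.001], [-0.001, 0.001, -1.0]]
ft_force: [0.9, 0.2, 0.6]
finger_gap: 1.0
```

Request:
move_arm(rows=[[[0,0,0,0,0,0,1],[0,0,0,0,0,0,1],[0,0,0,0,0,0,1],[0,0,0,0,0,0,1],[0,0,0,0,0,0,1]]])

```text
time: 3.75
ee_pos: [0.4662, 0.1782, 0.0237]
tcp_rot: [[0.999, 0.039, 0.0], [0.039, -0.999, 0.0], [0.0, -0.0, -1.0]]
ft_force: [0.3, -0.1, -0.0]
finger_gap: 0.49
```

Request:
move_arm(rows=[[[0,0,0,0,0,0,1],[0,0,0,0,0,0,1],[0,0,0,0,0,0,1]]])

```text
time: 4.12
ee_pos: [0.4662, 0.1789, 0.0236]
tcp_rot: [[0.999, 0.039, 0.0], [0.039, -0.999, 0.001], [0.0, -0.001, -1.0]]
ft_force: [-2.4, 4.8, 0.8]
finger_gap: 0.402
```

Request:
move_arm(rows=[[[-5,0,0,0,0,0,1],[-5,0,0,0,0,0,1],[-5,0,0,0,0,0,1],[-5,0,0,0,0,0,1],[-5,0,0,0,0,0,1],[-1,0,0,0,0,0,1],[0,0,0,0,0,0,1],[0,0,0,0,0,0,1]]])

```text
time: 5.12
ee_pos: [0.441, 0.1779, 0.0237]
tcp_rot: [[0.999, 0.04, 0.002], [0.04, -0.999, 0.001], [0.002, -0.001, -1.0]]
ft_force: [7.0, 2.5, -5.6]
finger_gap: 0.397
```

Request:
move_arm(rows=[[[0,0,0,0,0,0,0.3],[0,0,0,0,0,0,0.3],[0,0,0,0,0,0,0.3],[0,0,-40,0,0,0,0.3],[0,0,-50,0,0,0,0.63],[36,25,-20,0,0,0,0.63],[36,25,0,0,0,0,0.63],[36,25,0,0,0,0,0.63]]])

```text
time: 6.12
ee_pos: [0.5519, 0.1057, 0.1341]
tcp_rot: [[0.999, 0.039, 0.001], [0.039, -0.999, 0.001], [0.001, -0.0, -1.0]]
ft_force: [-0.0, 0.6, -0.3]
finger_gap: 0.379
```

Run:
```python
from h import *
c=viewer.camera("wrist"); save(c,"w2",s=1.2); W=cloud(c); X,Y,Z=np.moveaxis(W,-1,0)
k=(Z>.03)&(Z<.075)&(X<.484)&(X>.40)&(Y>.14)&(Y<.23); print("knob",k.sum(),np.percentile(W[k],[3,50,97],axis=0).round(4).tolist() if k.any() else 0)
s=robot.sense(); print(s["ee_pos"],s["finger_gap"],s["ft_force"])
c=viewer.camera("top"); W=cloud(c); X,Y,Z=np.moveaxis(W,-1,0)
k=(Z>.025)&(Z<.075)&(X<.484)&(X>.40)&(Y>.15)&(Y<.21); print("knob",k.sum(),np.percentile(W[k],[3,50,97],axis=0).round(4).tolist())
```

```text
knob 0 0
[0.5553586  0.10381309 0.13361614] 0.37415522630082126 [ 7.42694864 -1.13280713  2.42771801]
knob 135 [[0.4267, 0.1631, 0.0381], [0.4427, 0.1781, 0.0525], [0.4788, 0.195, 0.0619]]
```

View pics/w2.png

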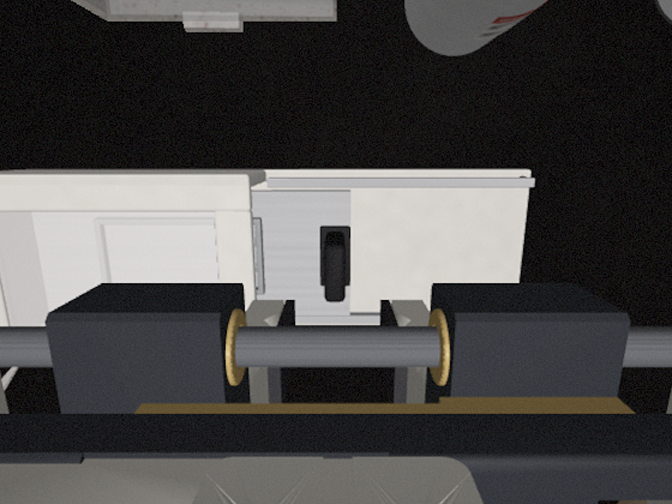

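Request:
move_arm(rows=[[[0,0,20,0,0,0,0.63],[0,0,35,0,0,0,0.63],[0,0,30,0,0,0,0.63],[0,0,15,0,0,0,0.63],[0,0,5,0,0,0,0.63],[0,0,0,0,0,0,1],[0,0,0,0,0,0,1],[0,0,0,0,0,0,1]]])

```text
time: 7.22
ee_pos: [0.5516, 0.1068, 0.0295]
tcp_rot: [[0.999, 0.039, 0.002], [0.039, -0.999, 0.001], [0.002, -0.001, -1.0]]
ft_force: [-0.6, 1.0, 2.9]
finger_gap: 0.133
```

Request:
move_arm(rows=[[[0,0,0,0,0,0,1],[0,5,0,0,0,0,1],[0,15,0,0,0,0,1],[0,18,0,0,0,0,1]]])

```text
time: 7.72
ee_pos: [0.5531, 0.069, 0.0295]
tcp_rot: [[0.999, 0.04, 0.002], [0.04, -0.999, 0.001], [0.002, -0.001, -1.0]]
ft_force: [-2.3, 1.8, 6.3]
finger_gap: 0.132
```

Request:
move_arm(rows=[[[0,20,0,0,0,0,1],[0,20,0,0,0,0,1],[0,18,0,0,0,0,1],[0,10,0,0,0,0,1],[0,4,0,0,0,0,1],[0,2,0,0,0,0,1],[0,0,0,0,0,0,1],[0,0,0,0,0,0,1]]])

```text
time: 8.72
ee_pos: [0.5561, -0.0028, 0.0294]
tcp_rot: [[0.999, 0.04, 0.002], [0.04, -0.999, 0.003], [0.002, -0.003, -1.0]]
ft_force: [-5.4, 16.3, 8.1]
finger_gap: 0.137
```

Request:
move_arm(rows=[[[0,0,0,0,0,0,0.6],[0,0,0,0,0,0,0.6],[0,0,-20,0,0,0,0.6],[0,0,-50,0,0,0,0.6],[-20,35,-40,0,0,0,0],[-25,50,-25,0,0,0,0],[-25,50,-25,0,0,0,0],[-25,50,-25,0,0,0,0]]])

```text
time: 9.72
ee_pos: [0.4664, -0.1957, 0.2145]
tcp_rot: [[0.999, 0.039, 0.0], [0.039, -0.999, -0.0], [0.0, 0.0, -1.0]]
ft_force: [1.0, -1.1, 0.1]
finger_gap: 0.791
```

Request:
move_arm(rows=[[[-25,50,-25,0,0,0,0],[-25,46,-10,0,0,0,0],[0,0,0,0,0,0,0],[0,0,0,0,0,0,0]]])

```text
time: 10.22
ee_pos: [0.421, -0.2921, 0.2482]
tcp_rot: [[0.999, 0.037, -0.001], [0.037, -0.999, 0.0], [-0.001, -0.0, -1.0]]
ft_force: [0.5, 0.5, -0.7]
finger_gap: 0.999
```

Run:
```python
from h import *
c=viewer.camera("wrist"); save(c,"w3",s=1.2); W=cloud(c); X,Y,Z=np.moveaxis(W,-1,0)
s=robot.sense(); print(s["ee_pos"],s["tcp_rot"].round(3).tolist(),s["time"])
def rect(n,m):
    m=cv2.morphologyEx(m.astype(np.uint8),cv2.MORPH_OPEN,np.ones((3,3)))>0
    P=(W[m][:,:2]*1000).astype(np.float32); r=cv2.minAreaRect(P); print(n,len(P),[np.round(x,1) for x in r], np.percentile(W[m],[1,50,99],axis=0).round(4).tolist())
rect("boxtop",(abs(X-.483)<.05)&(abs(Y+.289)<.07)&(Z>.031)&(Z<.042))
rect("traytop",(abs(X-.45)<.09)&(abs(Y+.287)<.1)&(Z>.012)&(Z<.0195))
c=viewer.camera("top"); save(c,"top2",(100,185,340,280),3); W=cloud(c); X,Y,Z=np.moveaxis(W,-1,0)
rect("fin",(Z>.05)&(Z<.075)&(Y<.03)&(Y>-.05)&(X>.5)&(X<.6))
k=(Z>.025)&(Z<.075)&(X<.484)&(X>.40)&(Y>.15)&(Y<.21); print("knob",k.sum(),np.percentile(W[k],[3,50,97],axis=0).round(4).tolist())
```

```text
[ 0.42128545 -0.29155393  0.24808734] [[0.999, 0.039, -0.001], [0.039, -0.999, 0.0], [-0.001, -0.0, -1.0]] 10.275
boxtop 2786 [array([ 484.2, -292.4]), array([33. , 86.1]), np.float64(6.8)] [[0.4653, -0.3342, 0.0339], [0.4845, -0.2927, 0.0359], [0.503, -0.2509, 0.0378]]
traytop 3203 [array([ 452.2, -289.9]), array([130.4, 146.2]), np.float64(3.8)] [[0.3851, -0.3646, 0.0124], [0.4522, -0.2864, 0.0161], [0.5199, -0.2151, 0.0186]]Traceback (most recent call last):
  File "<stdin>", line 10, in <module>
  File "<stdin>", line 6, in rect
    return _quantile_unchecked(
        a, q, axis, out, overwrite_input, method, keepdims, weights)
    return _ureduce(a,
                    func=_quantile_ureduce_func,
    ...<5 lines>...
                    overwrite_input=overwrite_input,
                    method=method)
    r = func(a, **kwargs)
    result = _quantile(arr,
                       quantiles=q,
    ...<2 lines>...
                       out=out,
                       weights=wgt)
    slices_having_nans = np.isnan(arr[-1, ...])
                                  ~~~^^^^^^^^^
IndexError: index -1 is out of bounds for axis 0 with size 0
```

View pics/w3.png

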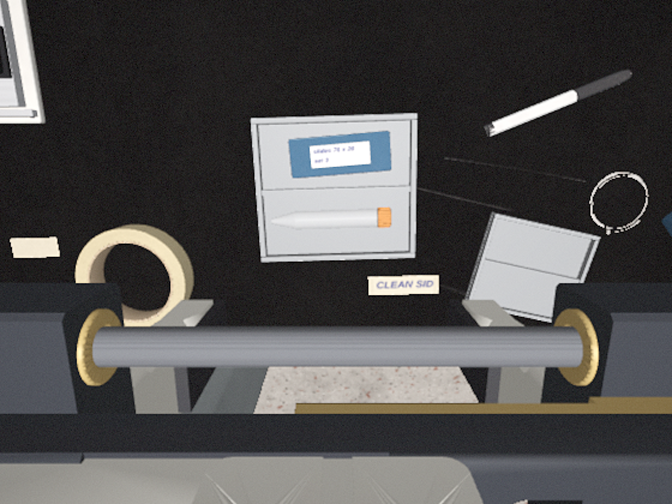

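View pics/top2.png

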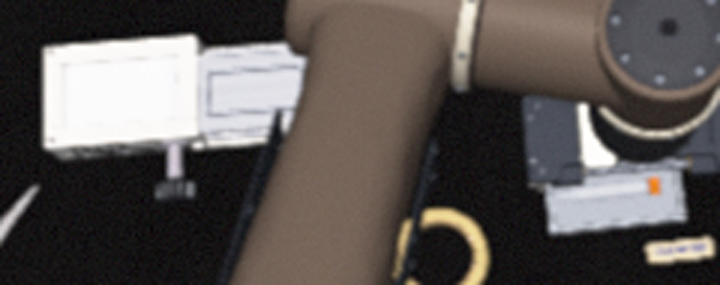

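```bash
python3 -c "
from h import *
print(robot.sense()['joints'].round(1))"
```

```text
[-12.7   4.3 -17.5  -0.  -68.2 104.9]
```

Request:
move_arm(rows=[[[63,3.3,10,0,0,0,0.49],[0,0,20,0,0,10.5,0.49],[0,0,20,0,0,10.5,0.49],[0,0,20,0,0,10.5,0.49],[0,0,20,0,0,10.5,0.49],[0,0,20,0,0,10.5,0.49],[0,0,20,0,0,10.5,0.49],[0,0,20,0,0,10.5,0.49]]])

```text
time: 11.32
ee_pos: [0.4837, -0.2914, 0.0977]
tcp_rot: [[0.318, -0.948, -0.001], [-0.948, -0.318, 0.0], [-0.0, 0.001, -1.0]]
ft_force: [-0.5, -0.1, 0.4]
finger_gap: 0.509
```

Request:
move_arm(rows=[[[0,0,0,0,0,10.5,0.49],[0,0,0,0,0,1.4,0.49],[0,0,0,0,0,0,0.49],[0,0,0,0,0,0,0.49]]])

```text
time: 11.82
ee_pos: [0.4835, -0.2925, 0.099]
tcp_rot: [[0.122, -0.993, 0.0], [-0.993, -0.122, -0.0], [0.0, -0.0, -1.0]]
ft_force: [0.3, -0.4, 1.1]
finger_gap: 0.512
```

Request:
move_arm(rows=[[[0,-0.7,25,0,0,0,0.49],[0,0,30,0,0,0,0.49],[0,0,15,0,0,0,0.49],[0,0,7,0,0,0,0.49],[0,0,3,0,0,0,0.49],[0,0,0,0,0,0,0.49]]])

```text
time: 12.58
ee_pos: [0.4844, -0.2928, 0.0193]
tcp_rot: [[0.119, -0.993, 0.001], [-0.993, -0.119, -0.0], [0.0, -0.001, -1.0]]
ft_force: [-0.2, -0.5, 0.1]
finger_gap: 0.506
```

Request:
move_arm(rows=[[[0,0,0,0,0,0,1],[0,0,0,0,0,0,1],[0,0,0,0,0,0,1],[0,0,0,0,0,0,1]]])

```text
time: 13.08
ee_pos: [0.4842, -0.2927, 0.0193]
tcp_rot: [[0.119, -0.993, 0.001], [-0.993, -0.119, -0.0], [0.0, -0.001, -1.0]]
ft_force: [-1.0, 1.7, 5.8]
finger_gap: 0.373
```

Request:
move_arm(rows=[[[0,0,-8,0,0,0,1],[0,0,-20,0,0,0,1],[0,0,-35,0,0,0,1],[0,0,-35,0,0,4.5,1],[-10,-2,-15,0,0,0,1],[-25,-5,0,0,0,0,1],[-35,-8,0,0,0,0,1],[-40,-9,0,0,0,0,1]]])

```text
time: 14.08
ee_pos: [0.5029, -0.1804, 0.1312]
tcp_rot: [[0.041, -0.999, -0.001], [-0.999, -0.041, 0.0], [-0.0, 0.001, -1.0]]
ft_force: [1.2, -0.1, -0.7]
finger_gap: 0.374
```

Request:
move_arm(rows=[[[-45,-10,0,0,0,0,1],[-45,-10,0,0,0,0,1],[-45,-10,0,0,0,0,1],[-45,-10,0,0,0,0,1],[-40,-8,0,0,0,0,1],[-30,-6,0,0,0,0,1],[-17,-4,0,0,0,0,1],[-8,-1,0,0,0,0,1]]])

```text
time: 15.08
ee_pos: [0.5508, 0.0962, 0.1313]
tcp_rot: [[0.042, -0.999, -0.001], [-0.999, -0.042, -0.0], [0.0, 0.001, -1.0]]
ft_force: [0.7, 0.2, -0.7]
finger_gap: 0.37
```

Request:
move_arm(rows=[[[0,0,0,0,0,0,1],[0,0,0,0,0,0,1]]])

```text
time: 15.32
ee_pos: [0.5509, 0.0947, 0.1317]
tcp_rot: [[0.04, -0.999, -0.0], [-0.999, -0.04, -0.0], [0.0, 0.0, -1.0]]
ft_force: [-0.4, 0.1, 0.1]
finger_gap: 0.375
```

Run:
```python
from h import *
s=robot.sense(); print(s["ee_pos"],s["tcp_rot"].round(3).tolist(),s["time"],s["finger_gap"])
R=s["tcp_rot"]; d=np.array([.5521,.0970,s["ee_pos"][2]])-s["ee_pos"]; print("shift tool mm",(R.T@d*1000).round(1))
c=viewer.camera("wrist"); save(c,"w4",s=1.2); W=cloud(c); X,Y,Z=np.moveaxis(W,-1,0)
r=np.array([.5521,.0970])
m=(np.hypot(X-r[0],Y-r[1])<.08)
print([ (z,int((m&(abs(Z-z)<.0015)).sum())) for z in (.008,.02,.026,.13)])
b=(Z>.05)&(Z<.2)&m; print(b.sum())
```

```text
[0.55087179 0.09465249 0.13172451] [[0.04, -0.999, -0.0], [-0.999, -0.04, -0.0], [0.0, 0.0, -1.0]] 15.325 0.37530421706112865
shift tool mm [-2.3 -1.3 -0. ]
[(0.008, 1163), (0.02, 7465), (0.026, 594), (0.13, 69)]
13014
```

View pics/w4.png

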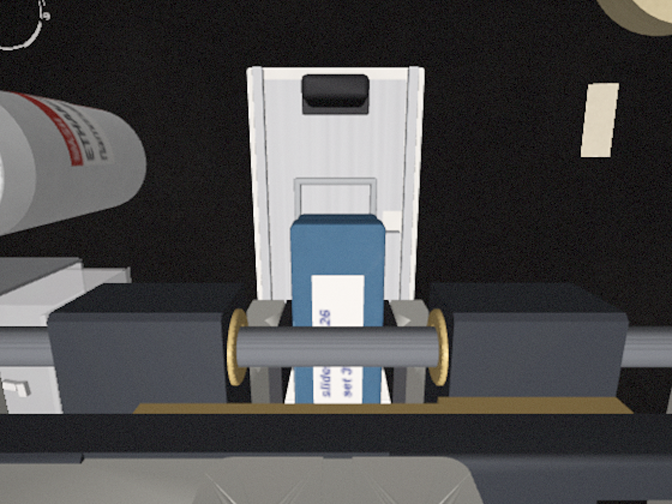

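Run:
```python
from h import *
c=viewer.camera("wrist"); W=cloud(c); X,Y,Z=np.moveaxis(W,-1,0)
o=(Z>.04)&(X>.62)&(X<.9)&(Y<.2)
for y in np.arange(-.12,.2,.02):
    s=o&(abs(Y-y)<.01)
    if s.sum()>5: print(round(y,2),s.sum(),"minx",X[s].min().round(3),"z",Z[s].min().round(3),Z[s].max().round(3))
def rect(n,m):
    m=cv2.morphologyEx(m.astype(np.uint8),cv2.MORPH_OPEN,np.ones((2,2)))>0
    P=(W[m][:,:2]*1000).astype(np.float32); r=cv2.minAreaRect(P); print(n,len(P),[np.round(x,1) for x in r])
D=np.array([[.9992,.040],[-.040,.9992]]); L=np.stack([(X-.5499)*D[0,0]+(Y-.1519)*D[0,1],(X-.5499)*D[1,0]+(Y-.1519)*D[1,1]],-1)
m=(Z>.0235)&(Z<.029)&(abs(L[...,0])<.032)&(L[...,1]<-.06)&(L[...,1]>-.125)
print("rim dryer frame",np.percentile(L[m],[1,50,99],axis=0).round(4).tolist(),m.sum())
b=(Z>.135)&(Z<.16)&(abs(X-.55)<.03)&(Y<.09)&(Y>.03); print("boxtop",np.percentile(W[b],[1,50,99],axis=0).round(4).tolist())
A=np.c_[W[b][:,:2],np.ones(b.sum())]; print("slope",np.linalg.lstsq(A,W[b][:,2],rcond=None)[0])
b&=True; print("box L",np.percentile(L[b],[1,99],axis=0).round(4).tolist())
```

```text
0.0 159 minx 0.696 z 0.041 0.098
0.02 2994 minx 0.679 z 0.04 0.123
0.04 3664 minx 0.677 z 0.04 0.127
0.06 2400 minx 0.62 z 0.04 0.21
0.08 69 minx 0.63 z 0.197 0.202
0.1 475 minx 0.631 z 0.04 0.202
0.12 1199 minx 0.692 z 0.04 0.097
0.14 85 minx 0.692 z 0.094 0.097
0.16 120 minx 0.691 z 0.094 0.098
rim dryer frame [[-0.025, -0.1079], [0.0011, -0.1049], [0.0258, -0.085]] 653
boxtop [[0.5222, 0.0514, 0.1378], [0.5519, 0.0721, 0.1483], [0.5783, 0.0879, 0.1576]]
slope [1.00527247e-04 4.18534059e-02 1.45075779e-01]
box L [[-0.0305, -0.1004], [0.0256, -0.064]]
```

Request:
move_arm(rows=[[[-2.3,-1.3,15,0,0,0,1],[0,0,30,0,0,0,1],[0,0,25,0,0,0,1],[0,0,14,0,0,0,1],[0,0,7,0,0,0,1],[0,0,3,0,0,0,1],[0,0,2,0,0,0,1],[0,0,0,0,0,0,1]]])

```text
time: 16.42
ee_pos: [0.5526, 0.0979, 0.0362]
tcp_rot: [[0.041, -0.999, 0.001], [-0.999, -0.041, 0.0], [-0.0, -0.001, -1.0]]
ft_force: [-0.4, -0.4, -0.5]
finger_gap: 0.377
```

Request:
move_arm(rows=[[[0,0,1,0,0,0,1],[0,0,1,0,0,0,1],[0,0,0,0,0,0,1]]])

```text
time: 16.8
ee_pos: [0.5525, 0.0979, 0.0343]
tcp_rot: [[0.041, -0.999, 0.001], [-0.999, -0.041, 0.0], [-0.0, -0.001, -1.0]]
ft_force: [-2.8, -0.4, 4.6]
finger_gap: 0.372
```

Request:
move_arm(rows=[[[0,0,0,0,0,0,0.5],[0,0,0,0,0,0,0.5],[0,0,0,0,0,0,0.4],[0,0,-10,0,0,0,0.4],[0,0,-35,0,0,0,0.4],[0,0,-45,0,0,0,0.4],[0,0,-20,0,0,0,0.4],[0,0,0,0,0,0,0.4]]])

```text
time: 17.8
ee_pos: [0.5535, 0.0983, 0.1464]
tcp_rot: [[0.041, -0.999, 0.004], [-0.999, -0.041, 0.002], [-0.002, -0.004, -1.0]]
ft_force: [0.4, -0.5, -0.1]
finger_gap: 0.603
```

Run:
```python
from h import *
s=robot.sense(); print(s["ee_pos"],s["time"],s["joints"].round(1))
c=viewer.camera("wrist"); save(c,"w5",s=1.2); W=cloud(c); X,Y,Z=np.moveaxis(W,-1,0)
L=np.stack([(X-.5499)*.9992+(Y-.1519)*.04,-(X-.5499)*.04+(Y-.1519)*.9992],-1)
im=c["image"].astype(int)
b=(Z>.042)&(Z<.06)&(abs(L[...,0])<.03)&(L[...,1]<-.0)&(L[...,1]>-.125)&(im[...,0]<220)
b=cv2.morphologyEx(b.astype(np.uint8),cv2.MORPH_OPEN,np.ones((3,3)))>0
print(b.sum(),np.percentile(L[b],[1,50,99],axis=0).round(4).tolist(),np.percentile(Z[b],[2,50,98]))
A=np.c_[L[b],np.ones(b.sum())]; print(np.linalg.lstsq(A,Z[b],rcond=None)[0])
```

```text
[0.55348664 0.0983344  0.14644639] 17.8 [ 30.   13.7 -20.3   0.  -55.8 -27.7]
3594 [[-0.0154, -0.0969], [0.002, -0.0584], [0.0171, -0.0124]] [0.04896461 0.0508114  0.05224778]
[-0.00032294  0.00425252  0.05098565]
```

View pics/w5.png

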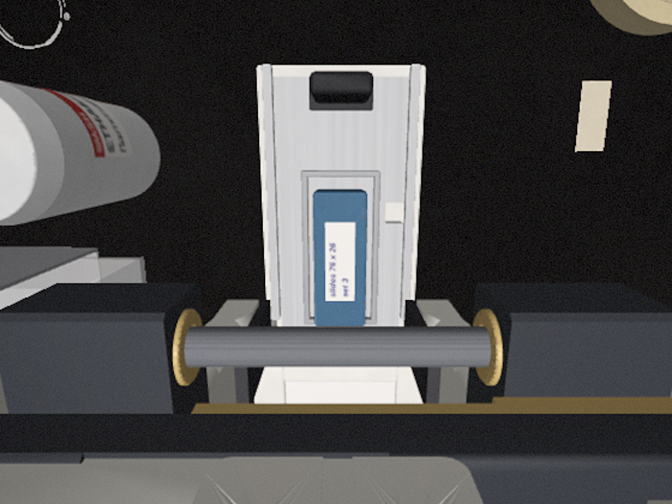

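Request:
move_arm(rows=[[[0,0,0,0,0,-10.6,0.62],[0,0,0,0,0,-10.6,0.62],[0,0,0,0,0,-10.6,0.62],[0,0,0,0,0,-10.6,0.62],[0,0,0,0,0,-10.6,0.62],[0,0,0,0,0,-10.6,0.62],[0,0,0,0,0,-10.6,0.62],[0,0,0,0,0,-10.6,0.62]]])

```text
time: 18.85
ee_pos: [0.5516, 0.0975, 0.1426]
tcp_rot: [[0.999, -0.044, -0.002], [-0.044, -0.999, -0.001], [-0.002, 0.001, -1.0]]
ft_force: [-0.6, -0.3, -0.8]
finger_gap: 0.385
```

Request:
move_arm(rows=[[[0,0,0,0,0,-5.2,0.62],[0,30,0,0,0,0,0.62],[-1.4,40,0,0,0,0,0.62],[0,24,0,0,0,0,0.62],[0,7,0,0,0,0,0.62],[0,0,0,0,0,0,0.62],[0,0,0,0,0,0,0.62]]])

```text
time: 19.73
ee_pos: [0.555, -0.0025, 0.1435]
tcp_rot: [[0.999, 0.041, -0.0], [0.041, -0.999, -0.0], [-0.0, 0.0, -1.0]]
ft_force: [-0.6, -0.4, 0.4]
finger_gap: 0.378
```

Now down to the fin, grip, and slide home gently.

Request:
move_arm(rows=[[[1,0,20,0,0,0,0.62],[0,0,35,0,0,0,0.62],[0,0,33,0,0,0,0.62],[0,0,18,0,0,0,0.62],[0,0,8,0,0,0,0.62],[0,0,0,0,0,0,1],[0,0,0,0,0,0,1],[0,0,0,0,0,0,1]]])

```text
time: 20.72
ee_pos: [0.5567, -0.0026, 0.0307]
tcp_rot: [[0.999, 0.041, 0.002], [0.041, -0.999, 0.001], [0.002, -0.001, -1.0]]
ft_force: [0.1, 1.7, 1.3]
finger_gap: 0.135
```

Request:
move_arm(rows=[[[0,0,0,0,0,0,1],[0,-3,0,0,0,0,1],[0,-7,0,0,0,0,1],[0,-11,0,0,0,0,1],[0,-13,0,0,0,0,1],[0,-13,0,0,0,0,1],[0,-13,0,0,0,0,1],[0,-13,0,0,0,0,1]]])

```text
time: 21.72
ee_pos: [0.5538, 0.0699, 0.0306]
tcp_rot: [[0.999, 0.041, 0.001], [0.041, -0.999, -0.0], [0.001, 0.0, -1.0]]
ft_force: [0.1, -2.3, 4.8]
finger_gap: 0.138
```

Request:
move_arm(rows=[[[0,-12,0,0,0,0,1],[0,-10,0,0,0,0,1],[0,-7,0,0,0,0,1],[0,-4,0,0,0,0,1],[0,-3,0,0,0,0,1],[0,-2,0,0,0,0,1],[0,-1,0,0,0,0,1],[0,0,0,0,0,0,1]]])

```text
time: 22.72
ee_pos: [0.5523, 0.1075, 0.0307]
tcp_rot: [[0.999, 0.041, 0.001], [0.041, -0.999, -0.001], [0.001, 0.001, -1.0]]
ft_force: [2.5, -9.5, 6.1]
finger_gap: 0.131
```

Request:
move_arm(rows=[[[0,0,0,0,0,0,0.62],[0,0,0,0,0,0,0.62],[0,0,-20,0,0,0,0.62],[0,0,-45,0,0,0,0.62],[0,0,-35,0,0,0,0.62],[-35,-25,0,0,0,0,0.3],[-40,-27,0,0,0,0,0.3],[-33.5,-22.5,0,0,0,0,0.3]]])

```text
time: 23.72
ee_pos: [0.4385, 0.1794, 0.1297]
tcp_rot: [[0.999, 0.041, -0.0], [0.041, -0.999, 0.0], [-0.0, -0.0, -1.0]]
ft_force: [0.2, 0.8, -0.4]
finger_gap: 0.65
```

Request:
move_arm(rows=[[[0,0,0,0,0,0,0.3],[0,0,0,0,0,0,0.3]]])

```text
time: 23.98
ee_pos: [0.4402, 0.1792, 0.13]
tcp_rot: [[0.999, 0.042, 0.0], [0.042, -0.999, 0.0], [0.0, -0.0, -1.0]]
ft_force: [1.0, -0.1, -0.2]
finger_gap: 0.699
```

Run:
```python
from h import *
s=robot.sense(); print(s["ee_pos"],s["time"],s["finger_gap"])
c=viewer.camera("wrist"); save(c,"w6",s=1.2); W=cloud(c); X,Y,Z=np.moveaxis(W,-1,0)
f=(Z>.06)&(Z<.072)&(Y<.135)&(Y>-.03)&(X>.52)&(X<.58)
print("fin",f.sum(),np.percentile(W[f],[1,50,99],axis=0).round(4).tolist() if f.any() else 0)
k=(Z>.035)&(Z<.065)&(X<.484)&(X>.41)&(Y>.15)&(Y<.21); print("knob",k.sum(),np.percentile(W[k],[2,50,98],axis=0).round(4).tolist() if k.any() else 0)
b=(Z>.045)&(Z<.058)&(abs(X-.548)<.02)&(Y>.16)&(Y<.26); print("box under window?",b.sum(),np.nanmedian(Z[(abs(X-.548)<.02)&(Y>.18)&(Y<.23)]))
```

```text
[0.44023011 0.1791663  0.12995919] 23.975 0.6985740789080103
fin 1369 [[0.5349, 0.1012, 0.0605], [0.5514, 0.108, 0.066], [0.5676, 0.1131, 0.0679]]
knob 2701 [[0.4294, 0.1609, 0.0425], [0.4477, 0.178, 0.0537], [0.482, 0.1942, 0.0611]]
box under window? 0 0.06451855447831056
```

View pics/w6.png

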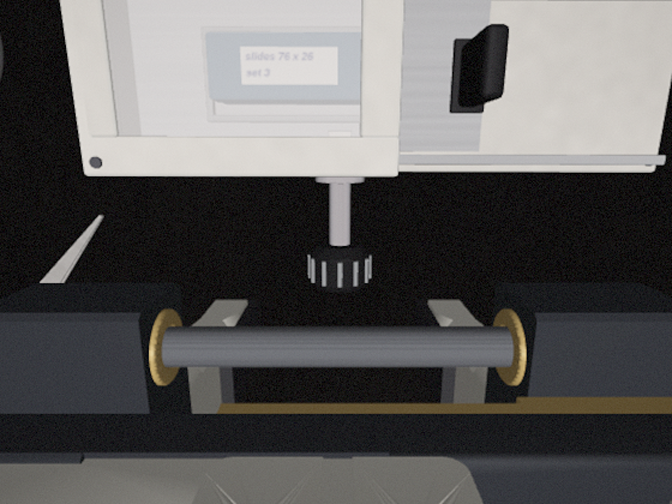

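Request:
move_arm(rows=[[[0.5,1.5,20,0,0,0,0.3],[0,0,35,0,0,0,0.3],[0,0,30,0,0,0,0.3],[0,0,15,0,0,0,0.3],[0,0,7,0,0,0,0.3],[0,0,0,0,0,0,1],[0,0,0,0,0,0,1],[0,0,0,0,0,0,1]]])

```text
time: 25.02
ee_pos: [0.441, 0.1777, 0.0234]
tcp_rot: [[0.999, 0.041, 0.001], [0.041, -0.999, 0.001], [0.001, -0.001, -1.0]]
ft_force: [-0.2, -0.3, -0.3]
finger_gap: 0.42
```

Request:
move_arm(rows=[[[0,0,0,0,0,0,1],[0,0,0,0,0,0,1],[5,0,0,0,0,0,1],[5,0,0,0,0,0,1],[5,0,0,0,0,0,1],[5,0,0,0,0,0,1],[4,0,0,0,0,0,1],[2,0,0,0,0,0,1]]])

```text
time: 26.02
ee_pos: [0.4662, 0.1788, 0.0231]
tcp_rot: [[0.999, 0.04, -0.001], [0.04, -0.999, 0.001], [-0.001, -0.001, -1.0]]
ft_force: [-13.5, 8.7, 17.2]
finger_gap: 0.398
```

Request:
move_arm(rows=[[[0.5,0,0,0,0,0,1],[0,0,0,0,0,0,1],[0,0,0,0,0,0,1]]])

```text
time: 26.4
ee_pos: [0.4661, 0.1788, 0.0232]
tcp_rot: [[0.999, 0.041, -0.001], [0.041, -0.999, 0.0], [-0.001, -0.0, -1.0]]
ft_force: [-9.7, 6.8, 13.9]
finger_gap: 0.4
```

Knob is at its stop. I release it, lift, back away and check.

Request:
move_arm(rows=[[[0,0,0,0,0,0,0.3],[0,0,0,0,0,0,0.3],[0,0,0,0,0,0,0.3],[0,0,-15,0,0,0,0.3],[0,0,-45,0,0,0,0.3],[0,0,-55,0,0,0,0],[-10,0,-50,0,0,0,0],[-10,0,-40,0,0,0,0]]])

```text
time: 27.4
ee_pos: [0.4469, 0.1773, 0.2297]
tcp_rot: [[0.999, 0.04, 0.001], [0.04, -0.999, 0.001], [0.001, -0.001, -1.0]]
ft_force: [0.5, 0.1, -0.2]
finger_gap: 0.972
```

Request:
move_arm(rows=[[[0,0,0,0,0,0,0],[0,0,0,0,0,0,0],[0,0,0,0,0,0,0]]])

```text
time: 27.78
ee_pos: [0.4466, 0.1771, 0.2264]
tcp_rot: [[0.999, 0.041, -0.002], [0.041, -0.999, -0.002], [-0.002, 0.002, -1.0]]
ft_force: [0.0, 0.6, -1.1]
finger_gap: 0.998
```

Run:
```python
from h import *
s=robot.sense(); print(s["ee_pos"],s["time"],s["finger_gap"],s["ft_force"])
c=viewer.camera("wrist"); save(c,"w7",s=1.2); W=cloud(c); X,Y,Z=np.moveaxis(W,-1,0)
f=(Z>.06)&(Z<.072)&(Y<.135)&(Y>-.03)&(X>.52)&(X<.58)
print("fin",f.sum(),np.percentile(W[f],[1,50,99],axis=0).round(4).tolist())
k=(Z>.035)&(Z<.072)&(X<.484)&(X>.41)&(Y>.14)&(Y<.23); print("knob",k.sum(),np.percentile(W[k],[1,50,99],axis=0).round(4).tolist())
c=viewer.camera("top"); W=cloud(c)
for q in ["tube_15_center","beaker_1_center"]:
    for m in viewer.masks_of(q,c)[:2]:
        P=W[m["mask"]];P=P[~np.isnan(P[:,0])]; print(q,round(m["p"],2),m["extent"],np.median(P,0).round(3))
```

```text
[0.44664382 0.17709086 0.22643438] 27.775 0.9976123691735719 [ 0.03966073  0.57876711 -1.07793552]
fin 615 [[0.5349, 0.101, 0.0612], [0.5515, 0.1078, 0.0661], [0.5681, 0.1131, 0.0679]]
knob 1107 [[0.4534, 0.1602, 0.0411], [0.4676, 0.1785, 0.0563], [0.4831, 0.1966, 0.0618]]
tube_15_center 0.68 [288.3, 245.6, 318.6, 250.2] [ 0.425 -0.283  0.019]
beaker_1_center 0.64 [234.6, 148.1, 256.5, 169.8] [ 0.734 -0.099  0.025]
```

View pics/w7.png

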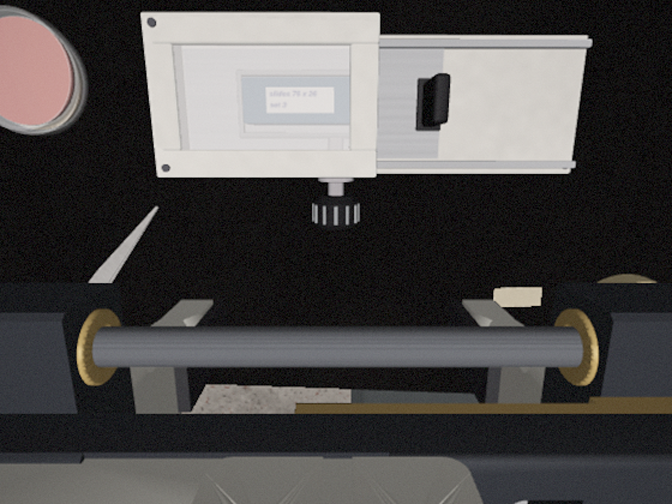

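Knob (336,212) and fin (435,100) are back at their first positions, and the box is visible under the window at (295,98).

```bash
python3 -c "
from h import *
print(robot.finish_job())"
```

```text
the job is handed in; nothing more can be done
None
```

The slide box is in the dryer and the job is handed in at about 28 s of the 67 s allowed. In order, I:
- pulled the knob out 25 mm
- slid the carriage out to its stop
- moved the smaller box from the 130 × 146 mm tray into the carriage pocket and released it
- slid the carriage home to its stop
- pushed the knob in until it stopped

**Last checks:**
- **Knob and fin:** the knob is within 1 mm of where it was measured before the job, and so is the fin, so the carriage is home and locked.
- **Box:** after release in the pocket its top was 51 mm above the bench and level. It now shows through the hood window, sitting in the pocket. I could not measure its tilt under the hood, because depth readings there give the roof. While the box was held, one fit suggested about 2° of tilt, but finger points probably affected it.
- **Tube and beaker:** the tube is in its tray pocket. The detector placed both within 3–4 mm of where it first saw them, which is about its accuracy; the arm never went near the beaker and only passed above the tube.
- **Arm:** it is clear of everything with the gripper open. The highest contact force read at the end of a move was about 24 N, with the knob at its stop.

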